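Turn an engraved brass plate over with the tipping tray

ROBOT

A 6-joint arm with a two-finger parallel gripper is mounted at the origin on the work surface. World frame = base frame: x ahead of the robot, y to its left, z up, the work surface at z = 0. Lengths are in m, angles in rad, forces in N, time in s.
With the tool pointing down it reaches from about 0.35 to 0.875 m from the base axis. Payload 4.2 kg.
Tool frame: the origin (TCP) lies midway between the tips of the shut fingers; the grasp point (between the pads) lies 19 mm behind it (arm.grip_point_offset is the distance from the TCP to the grasp point, in m); z points along the fingers, y is the line along which they close (so a half turn about z gives the same grasp; the last joint's range is limited). The gripper opens to 85 mm and grips with 20 to 120 N. Pads are 22 mm wide; open, the fingers measure 114 mm over their backs; the gripper's body (76 mm by 85 mm) begins 54 mm behind the grasp point. The pads swing forward as they close: fully open they stand 13 mm farther back than shut.
Start: joints at [-1.047, 0.385, 0.008, 0, -1.194, -0.259], TCP at [0.164, -0.603, 0.231] pointing down, gripper open.
Joint ranges: [-3.14, 3.14], [-1.21, 2.06], [-1.07, 1.41], [-3.16, 2.05], [-2.99, -0.16], [-3.1, 3.1]. Speed limits (rad/s): [2.79, 2.79, 3.14, 3.14, 3.14, 3.14].

INTERFACE

Orientations are given as a 3x3 rotation matrix whose columns are the frame's x, y, z axes.
In Python, from cell import arm, fingers, planner, imaging, job gives the robot as it stands. Calls block until the motion is done:
- arm.goto(position, orientation): joint-space move of the TCP to a pose.
- arm.servo_line(position, frame=None, vel=0.15): straight line of the TCP; frame=None keeps the orientation; vel is the mean speed in m/s.
- arm.set_joints(angles): joint-space move.
- fingers.gripper_open() and fingers.grab(grip_force=None): open the fingers fully, or close them until they stop; grip_force is the grip in N (None keeps the last).
- arm.sleep(seconds).
- planner.inverse_kinematics(position, orientation): joint angles nearest the present ones, or None.
- imaging.camera(name): name is "side" or "top"; returns the picture (400x640x3 uint8, red, green, blue); there is no depth.
- imaging.camera_model(name): a dict with "fx", "fy", "cx", "cy" (pixels), "R" (3x3) and "t" (3): a world point X has camera coordinates R X + t. Camera axes: x right, y down, z forward; pixel columns grow to the right and rows downward; lengths in m; the calibration is good to about 2 mm. A picture is of the moment at which its call begins. camera_model takes no time and is no camera call.
A pose or a line that the arm cannot do raises arm.IKError and nothing moves.
- job.finish_job(): hands the job in; it is judged then, once.
Trained networks look in the newest picture that a camera, given by its name, has taken for a name from the list of things; names that differ only in an ending like _2 or _b are one class to them, and where a whole thing is asked for, a point or a joint stands for the part that bears it (a point fixed in the world has none). Each returns a list of dicts, best first, with "conf" (0 to 1); they miss things now and then, are a little off and sometimes report something else, mostly with a low value. They report only what shows in the picture. A call takes as long as a camera call. They do not tell look-alikes from the thing itself.
- imaging.find_in(camera, name): "box" ([centre column, centre row, width, height] in pixels, round what is visible of it).
- imaging.place_of(camera, name): "centre" ([row, column] in pixels: a listed point, or the origin of a listed thing).
Readings, each from a call of its own:
- arm.current_t(): time.
- arm.current_joint_positions(): joint angles.
- arm.current_qvel(): joint speeds.
- arm.current_joint_efforts(): joint torques, N m.
- arm.current_position(): TCP position.
- arm.current_tcp_rot(): TCP orientation.
- arm.current_wrist_force(): force on the tool from outside, world axes, zero at the start.
- arm.current_torque(): the same for the moment, N m.
- arm.current_opening(): finger opening in m.
- arm.current_grasp_force(): force on a finger pad.
Only numpy, scipy, OpenCV 4.12 (cv2) and the standard library are available. Lean on these libraries where they do the work, as an engineer would, in place of code of your own. Each camera call takes 0.05 s, during which the arm holds its last target. There are 200 camera calls.

TASK

Pick the engraved brass plate up off the bench and lay it, brass face up, flat in the turn-over station's hinged aluminium tray, and let go of it. Swing the tray (the red bar is its handle) up and over, past upright, until the plate has tumbled, black back up, into the cork-lined well on the other side of the hinge; then bring the tray back down flat, gently and without letting it drop, and let go. The plate must end lying flat in the well, back up, and the block, bottle, jar and bin must be left where they stand.

Things in the scene. Friction and masses are not known exactly. Their poses are not given: they have to be found in the camera images.
- plate: Loose rectangular plate 90 (its x) by 48 (its y) by 14 mm thick, about 0.45 kg (0.3 to 0.6). One face is brass with dark engraved lines, the other plain black. Origin: centre of the black face; z points out of the brass face, so z up means brass up. It starts on the bench brass up.
- plate_center (a point): The middle of the plate (7 mm from each face), same axes as the plate.
- station: Fixed turn-over station: grey base 272 by 160 mm, 10 mm thick, hinged aluminium tray on its -x side, open cork-floored well on its +x side. Origin: on the bench below the middle of the hinge; x points from tray to well, y along the hinge, z up.
- hinge (a point): Middle of the tray's hinge axis, 36 mm above the bench, axes as the station; the hinge axis runs along y, across the station, between tray and well.
- tray (a joint): Tray angle in rad: 0 = flat, grows as the bar is lifted; 1.57 = upright, 2.1 = stop, leaning over the well. Light hinge (friction 0.04 N m), tray 0.35 kg: let go below upright it falls back, past upright it falls on to the stop and stays there.
- tray_floor (a point): Centre of the tray's inner floor, turning with the tray (x towards the hinge, y along it, z out of the floor). Floor 115 (x) by 130 mm (y), 36 mm above the bench when flat, level with the hinge axis and 62.5 mm from it. Walls 5 mm thick, 12 mm high; the wall at the hinge, over which the plate tumbles, 18 mm. The plate goes in with its 90 mm side along x.
- tray_bar (a point): Middle of the red round bar (10 mm thick, 110 mm long, along y) at the tray's free end, turning with the tray: 172 mm from the hinge, 4 mm above the tray floor's level (40 mm above the bench when flat). It stands 42 mm clear of the end wall on an arm at each end, nothing under it. Pinched from above, it rolls between the pads as the tray turns.
- well (a point): Centre of the well's cork floor, 12 mm above the bench, axes as the station. The well's floor is 140 (x) by 140 mm (y); it begins below the hinge, 70 mm from this point; its other three walls rise 22 mm above the floor.
- bench_block: Bystander: loose steel block 60 by 60 by 30 mm, 0.85 kg; origin at the centre of its underside.
- oil_bottle: Bystander: loose amber bottle, 48 mm across, 100 mm tall; origin at the centre of its underside.
- paste_jar: Bystander: loose white jar with a blue cap, 64 mm across, 60 mm tall; origin at the centre of its underside.
- parts_bin: Bystander: loose open yellow bin 140 by 100 by 55 mm; origin at the centre of its underside.
Mind the look-alikes: they are no part of the job. Of the things that look like the plate, take the one that is nearest to the robot's base at the start.

How it is judged:
By the outcome, as a careful person would: the job done as asked, in the order asked, and still so for the second after the job is handed in, with the robot touching nothing.
It also fails if it takes over 67 s, if anything falls off the work surface, if the arm or the gripper's body presses on something with over 40 N, if the wrist force passes 120 N, or if a joint passes its speed limit or range.

## Working session

There is one attempt and no reset: what is moved stays moved. The work goes in short steps, each a Python script; the robot and the scene stay as the last script left them, time stands still between calls to the robot, and variables do not carry over. Pictures are saved under pics/ and viewed, at most 10 in all, crops included, and the job is handed in when it is done.

```bash
mkdir -p pics; ls; cat > h.py <<'E'
import numpy as np, cv2
from cell import arm, fingers, planner, imaging, job
def shot(cam,name=None):
    im=imaging.camera(cam)
    if name: cv2.imwrite(f'pics/{name}.png',im[:,:,::-1])
    return im
def ray(cam,row,col,z):
    m=imaging.camera_model(cam);R=np.array(m['R']);t=np.array(m['t'])
    d=R.T@np.array([(col-m['cx'])/m['fx'],(row-m['cy'])/m['fy'],1]);c=-R.T@t
    return c+d*(z-c[2])/d[2]
def proj(cam,X):
    m=imaging.camera_model(cam);p=np.array(m['R'])@np.array(X)+np.array(m['t'])
    return [m['fx']*p[0]/p[2]+m['cx'],m['fy']*p[1]/p[2]+m['cy']]
E
python3 - <<'E'
from h import *
np.set_printoptions(precision=3,suppress=True)
a=shot('top');b=shot('side')
cv2.imwrite('pics/top0.png',a[:,:,::-1]);cv2.imwrite('pics/side0.png',b[:,:,::-1])
hz=dict(plate=0,plate_center=.007,hinge=.036,tray_floor=.036,tray_bar=.04,well=.012,station=0,bench_block=0,oil_bottle=0,paste_jar=0,parts_bin=0)
for c in('top','side'):
  print(c,-np.array(imaging.camera_model(c)['R']).T@np.array(imaging.camera_model(c)['t']))
  for n,z in hz.items():
    for d in imaging.place_of(c,n)[:4]:
      if d['conf']>.2: print(n,round(d['conf'],2),np.round(d['centre'],1),ray(c,*d['centre'],z))
E
```

```text
pics
top [ 0.453 -0.036  1.287]
plate 0.84 [156.1 229.8] [0.745 0.253 0.   ]
plate 0.64 [194.1 224.3] [0.612 0.268 0.   ]
plate 0.57 [189.4 179.1] [0.628 0.423 0.   ]
plate 0.56 [218.2 322.8] [ 0.529 -0.069  0.   ]
plate_center 0.97 [185.2 181.1] [0.641 0.415 0.007]
plate_center 0.75 [156.3 226.4] [0.742 0.264 0.007]
plate_center 0.57 [192.2 222.9] [0.617 0.272 0.007]
hinge 0.74 [217.4 323.8] [ 0.529 -0.071  0.036]
tray_floor 0.73 [210.2 333.9] [ 0.553 -0.105  0.036]
tray_bar 0.8 [203.9 372.6] [ 0.574 -0.234  0.04 ]
well 0.73 [221.9 302.9] [ 0.516 -0.002  0.012]
station 0.81 [218.  321.9] [ 0.53  -0.066  0.   ]
bench_block 0.62 [247.2 213. ] [0.432 0.301 0.   ]
oil_bottle 0.53 [148.5 336.2] [ 0.773 -0.117  0.   ]
paste_jar 0.69 [150.5 273.3] [0.765 0.103 0.   ]
parts_bin 0.68 [244.8 448.3] [ 0.438 -0.496  0.   ]
parts_bin 0.63 [216.9 321.4] [ 0.533 -0.064  0.   ]
side [-0.094  0.747  1.196]
plate 0.79 [310.6 195.5] [0.644 0.424 0.   ]
plate 0.72 [250.2 217. ] [0.756 0.251 0.   ]
plate 0.6 [282.6 247.2] [0.605 0.271 0.   ]
plate_center 0.98 [252.7 217. ] [0.744 0.26  0.007]
plate_center 0.82 [282.8 244.3] [0.606 0.28  0.007]
plate_center 0.69 [308.1 198.3] [0.64  0.416 0.007]
hinge 0.39 [222.9 249.2] [0.736 0.134 0.036]
tray_floor 0.95 [203.7 352.2] [ 0.551 -0.128  0.036]
tray_bar 0.62 [184.6 366.7] [ 0.566 -0.221  0.04 ]
tray_bar 0.35 [282.2 241.2] [0.595 0.297 0.04 ]
station 0.88 [226.1 343. ] [ 0.533 -0.064  0.   ]
bench_block 0.72 [323.8 281.7] [0.442 0.301 0.   ]
oil_bottle 0.57 [182.8 296.7] [ 0.77 -0.11  0.  ]
paste_jar 0.84 [221.5 248.8] [0.767 0.112 0.   ]
parts_bin 0.98 [166.7 441.1] [ 0.449 -0.488  0.   ]
```

View pics/top0.png

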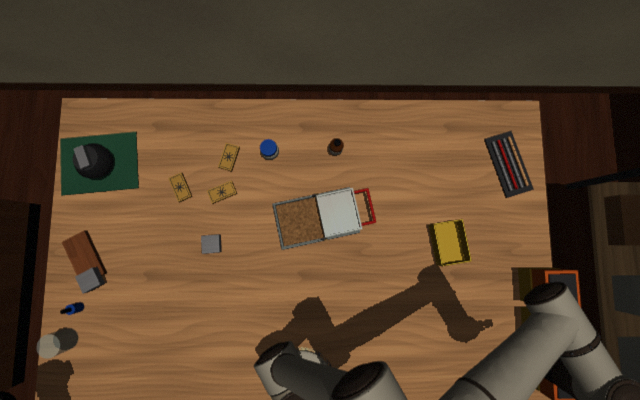

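View pics/side0.png

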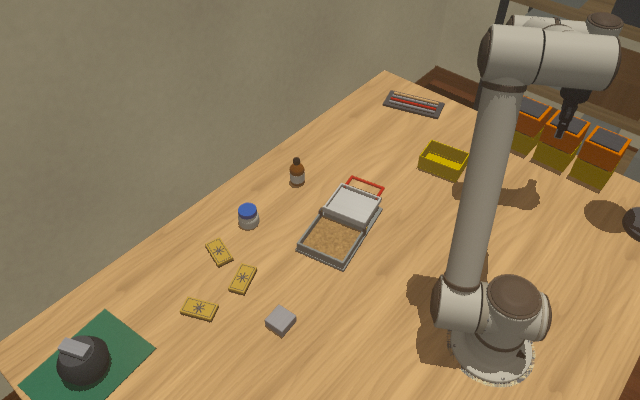

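The pictures show three brass plates, at top pixels (222,192), (229,157) and (180,187), which are side pixels (243,279), (219,252) and (199,309). Their distances from the base are about 0.67, 0.79 and 0.77 m, so I choose the one at top (222,192). Next I rectify the images to metric planes to get accurate poses and one close crop.

```bash
cat >> h.py <<'E'
def rect(im,cam,z,x0,y0,w,h,s=1000):
    # metric map: col=(x-x0)*s, row=(y-y0)*s
    P=np.float32([[x0,y0],[x0+w,y0],[x0+w,y0+h],[x0,y0+h]])
    src=np.float32([proj(cam,[*p,z]) for p in P]); dst=np.float32((P-[x0,y0])*s)
    return cv2.warpPerspective(im,cv2.getPerspectiveTransform(src,dst),(int(w*s),int(h*s)),flags=cv2.INTER_CUBIC)
E
cat > m.py <<'E'
from h import *
np.set_printoptions(precision=4,suppress=True)
def blob(mask):
    mask=cv2.morphologyEx(mask.astype(np.uint8),cv2.MORPH_CLOSE,np.ones((9,9)))
    c=max(cv2.findContours(mask,0,1)[0],key=cv2.contourArea); return cv2.minAreaRect(c)
tiles=[]
for cam in('top','side'):
    im=cv2.imread(f'pics/{cam}0.png')
    p=rect(im,cam,.014,.52,.18,.18,.18); tiles.append(cv2.resize(p,(390,390)))
    hsv=cv2.cvtColor(p,cv2.COLOR_BGR2HSV); 
    if cam=='top': print('hsv c/bg',hsv[100,95],hsv[90,75],hsv[20,20],hsv[150,20])
    r=blob((hsv[...,0]>18)&(hsv[...,1]>120)); print(cam,'plate',np.array(r[0])/1000+[.52,.18],r[1],r[2])
    for nm,z in(('bar',.04),('cork',.012),('tray',.048)):
        q=rect(im,cam,z,.40,-.30,.3,.42); hq=cv2.cvtColor(q,cv2.COLOR_BGR2HSV)
        H,S,V=[hq[...,i].astype(int) for i in range(3)]
        m={'bar':((H<6)|(H>174))&(S>150),'cork':(S>60)&(V<500),'tray':(S<40)&(V>150)}[nm]
        if nm=='cork': continue
        r=blob(m); print(cam,nm,np.array(r[0])/1000+[.40,-.30],r[1],r[2])
    tiles.append(cv2.resize(rect(im,cam,.036,.40,-.30,.3,.42),(279,390)))
cv2.imwrite('pics/rect.png',np.vstack([np.hstack(tiles[:2]),np.hstack(tiles[2:])])[:, :])
E
python3 m.py; python3 -c "
import cv2;i=cv2.imread('pics/rect.png');i=cv2.resize(i,None,fx=.76,fy=.76);cv2.imwrite('pics/rect.png',i);print(i.shape)"
```

```text
hsv c/bg [ 16 106  72] [ 18 169  92] [ 15 141 143] [ 14 139 147]
top plate [0.6181 0.2743] (46.088558197021484, 85.74310302734375) 23.198591232299805
top bar [ 0.5661 -0.2081] (119.12787628173828, 48.488441467285156) 12.355359077453613
top tray [ 0.5468 -0.1203] (138.39585876464844, 123.12246704101562) 12.464932441711426
side plate [0.6191 0.2749] (52.92307662963867, 98.23077392578125) 22.61986541748047
side bar [ 0.5685 -0.214 ] (117.75169372558594, 43.22879409790039) 12.0567626953125
side tray [ 0.5493 -0.125 ] (141.5251922607422, 120.95455932617188) 12.308016777038574
(593, 508, 3)
```

View pics/rect.png

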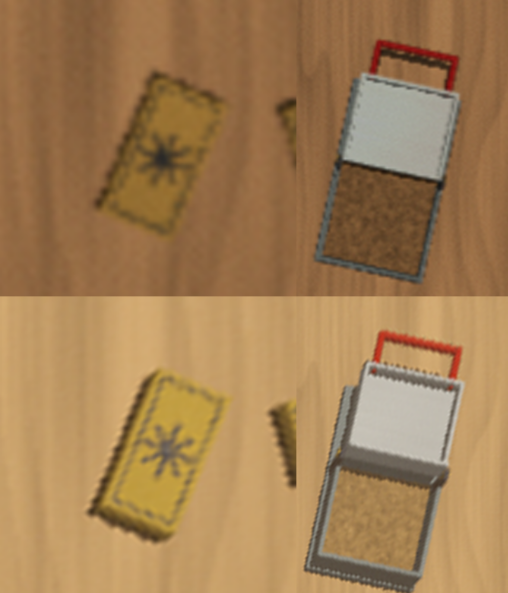

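The crop confirms it: the chosen brass plate with its star engraving has its centre at about (0.619, 0.275), with its short side at 23°. Its neighbours are clearly separate. The station's long axis is at 102.3° and the hinge at about (0.534, -0.060). Now I pick the plate.

```bash
cat >> h.py <<'E'
def down(a):
    c,s=np.cos(a),np.sin(a); return np.array([[-s,c,0],[c,s,0],[0,0,-1.]])
A=np.radians(12.3); XS=np.array([-np.sin(A),np.cos(A),0]); YS=np.array([-np.cos(A),-np.sin(A),0])
HINGE=np.array([.534,-.0605,.036])
def st(): print('t',round(arm.current_t(),2),'p',np.round(arm.current_position(),4),'F',np.round(arm.current_wrist_force(),1),'op',round(arm.current_opening(),4),'gf',round(arm.current_grasp_force(),1),'q',np.round(arm.current_joint_positions(),2))
E
python3 - <<'E'
from h import *
a=np.radians(23); p=np.array([.619,.275,0])
for k in(0,np.pi): print(k,planner.inverse_kinematics(p+[0,0,.1],down(a+k)),planner.inverse_kinematics(HINGE+[0,0,.1],down(A+k)),planner.inverse_kinematics(HINGE-.17*XS,down(A+np.pi/2+k)))
q=[abs(planner.inverse_kinematics(p+[0,0,.1],down(a+k))[5]) for k in(0,np.pi)]
k=[0,np.pi][int(np.argmin(q))]
st(); arm.goto(p+[0,0,.1],down(a+k)); st()
arm.servo_line(p+[0,0,.001],vel=.1); st()
fingers.grab(60); st()
arm.servo_line(p+[0,0,.13],vel=.15); st(); shot('side','s1')
E
```

```text
0 [ 0.65624349  0.57801436 -0.01586655  0.         -0.97691542  2.88677489] None [-0.11478178  0.56192627 -0.2461199   0.         -0.76275016 -1.24133905]
3.141592653589793 [ 0.65624349  0.57801436 -0.01586655  0.         -0.97691542 -0.25481776] [ 0.18909966  0.32846223 -0.34053487  0.         -0.90179923  0.02557584] [-0.11478178  0.56192627 -0.2461199   0.         -0.76275016  1.9002536 ]
t 1.2 p [ 0.1636 -0.6032  0.2313] F [-0.3 -0.6 -0.1] op 0.0856 gf 0.0 q [-1.05  0.38  0.01  0.   -1.19 -0.26]
t 4.67 p [0.6193 0.2743 0.1002] F [0.  0.6 0.8] op 0.0855 gf 0.0 q [ 0.66  0.58 -0.02  0.   -0.98 -0.25]
t 5.82 p [0.6195 0.2754 0.0019] F [-0.  -0.1  0.7] op 0.085 gf 0.0 q [ 0.66  0.69 -0.09  0.   -0.79 -0.25]
t 6.26 p [0.6195 0.2754 0.002 ] F [-0.9  0.5  4. ] op 0.0462 gf 64.5 q [ 0.66  0.69 -0.09  0.   -0.79 -0.25]
t 7.27 p [0.6179 0.2744 0.1281] F [-0.2 -0.5 -4.5] op 0.046 gf 63.6 q [ 0.66  0.55  0.01 -0.   -1.04 -0.25]
```

```bash
python3 - <<'E'
from h import *
R=down(A+np.pi); c=HINGE-.0605*XS; c[2]=0
arm.goto(c+[0,0,.15],R); st()
arm.servo_line(c+[0,0,.06],vel=.12)
arm.servo_line(c+[0,0,.039],vel=.04); st()
fingers.gripper_open(); st()
arm.servo_line(c+[0,0,.16],vel=.15); st()
g=HINGE-.25*XS; g[2]=.16
arm.goto(g,down(A+np.pi/2+(0 if 1 else np.pi))); st()
for cam in('top','side'):
    im=shot(cam); cv2.imwrite(f'pics/{cam}2.png',im[:,:,::-1])
i=[cv2.resize(rect(cv2.imread(f'pics/{c}2.png'),c,.036,.40,-.30,.3,.42),(390,546)) for c in('top','side')]
cv2.imwrite('pics/v2.png',np.hstack(i))
E
```

```text
t 8.81 p [ 0.5476 -0.1188  0.15  ] F [ 0.4  0.7 -4.7] op 0.0464 gf 63.5 q [ 0.08  0.35 -0.27 -0.   -0.95  0.14]
t 10.38 p [ 0.547  -0.1196  0.0389] F [ 0.6  0.2 -4.5] op 0.0461 gf 63.5 q [ 0.07  0.49 -0.38  0.   -0.7   0.14]
t 10.86 p [ 0.5472 -0.1196  0.0394] F [-0.2 -0.1  0.1] op 0.0855 gf 0.0 q [ 0.07  0.49 -0.38  0.   -0.7   0.14]
t 11.82 p [ 0.5461 -0.1195  0.159 ] F [-0.3  0.6 -0.9] op 0.0851 gf 0.0 q [ 0.07  0.34 -0.26 -0.   -0.98  0.14]
t 12.97 p [ 0.587  -0.3043  0.1592] F [ 0.2 -0.  -0.5] op 0.0853 gf 0.0 q [-0.23  0.5   0.01 -0.   -1.08 -1.12]
```

View pics/v2.png

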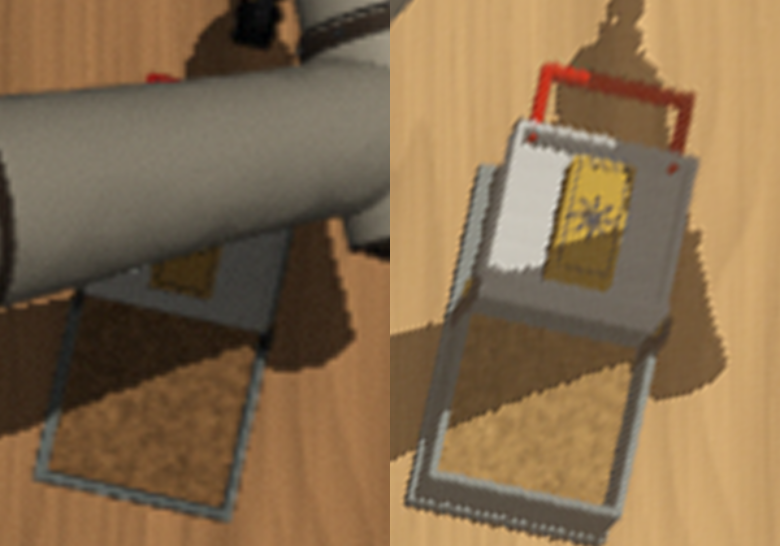

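The plate lies flat in the tray, brass up (side panel about (592,220)). The fully open fingers would hit the tray's end wall, so I descend offset outwards, close, and then slide in to centre on the bar.

```bash
python3 - <<'E'
from h import *
b=HINGE-.1725*XS; b[2]=.023
g=b-.022*XS
arm.servo_line(g+[0,0,.06],vel=.2)
arm.servo_line(g,vel=.08); st()
fingers.grab(20); st()
print('along XS', (arm.current_position()-HINGE)@XS)
E
```

```text
t 14.6 p [ 0.5759 -0.2507  0.0234] F [ 0.2 -0.1  0.6] op 0.0855 gf 0.0 q [-0.15  0.6  -0.22  0.   -0.76 -1.2 ]
t 15.36 p [ 0.5738 -0.2423  0.0259] F [-7.7 34.  24. ] op 0.0355 gf 17.5 q [-0.14  0.59 -0.22 -0.01 -0.77 -1.2 ]
along XS -0.18607546549931084
```

```bash
python3 - <<'E'
from h import *
b=HINGE-.1725*XS; b[2]=.023
for s in(.008,0): 
    arm.servo_line(b-s*XS,vel=.04); st()
fingers.grab(30); st()
print('along XS', (arm.current_position()-HINGE)@XS)
E
```

```text
t 15.86 p [ 0.5711 -0.2294  0.0272] F [-9.6 33.7 28.7] op 0.0088 gf 23.7 q [-0.12  0.58 -0.24 -0.01 -0.76 -1.22]
t 16.21 p [ 0.5712 -0.2289  0.0272] F [-5.3  4.4 18.1] op 0.0091 gf 21.9 q [-0.12  0.58 -0.25  0.   -0.74 -1.24]
t 16.43 p [ 0.5712 -0.2289  0.0272] F [-5.9  4.9 19.1] op 0.0089 gf 30.0 q [-0.12  0.58 -0.25  0.   -0.74 -1.24]
along XS -0.17248842542194856
```

```bash
cat >> h.py <<'E'
def tcp(th,off=-.0128):
    f=th+np.arctan2(.004,.172); return HINGE+.17205*(-np.cos(f)*XS+np.sin(f)*np.array([0,0,1]))+[0,0,off]
def swing(ths,vel):
    for i,th in enumerate(ths):
        arm.servo_line(tcp(th),vel=vel)
        F=arm.current_wrist_force()
        if i%3==0: print(round(th,2),'F',np.round(F,1),'err',np.round(arm.current_position()-tcp(th),4),round(arm.current_opening(),4))
        if np.linalg.norm(F)>60: print('STOP',F); return False
    return True
E
python3 - <<'E'
from h import *
swing(np.linspace(0,1.4,13),.1) and swing(np.linspace(1.5,2.0,6),.07); st()
shot('side','s3'); shot('top','t3')
c=cv2.imread('pics/s3.png')[120:320,220:460]; cv2.imwrite('pics/v3.png',cv2.resize(c,None,fx=2.5,fy=2.5,interpolation=2))
E
```

```text
0.0 F [-0.1  0.5  5.1] err [ 0.0005 -0.0003  0.0003] 0.0086
0.35 F [ 1.9 -7.8 -1.7] err [ 0.0006 -0.001  -0.0001] 0.0086
0.7 F [  0.4 -10.5   5.7] err [ 0.0008 -0.0019  0.0013] 0.0085
1.05 F [ -2.1 -10.1  12.4] err [ 0.001  -0.0022  0.0031] 0.0085
1.4 F [-2.8 -4.1 12.4] err [ 0.0006 -0.0004  0.0024] 0.0086
1.5 F [-2.6 -1.9 10.6] err [0.0004 0.0003 0.0018] 0.0084
1.8 F [-0.3  0.6  6. ] err [0.0002 0.001  0.0002] 0.0085
t 23.23 p [0.5181 0.0136 0.1774] F [ 3.1  1.8 -0.8] op 0.0084 gf 32.2 q [ 0.34  0.25 -0.33 -0.   -0.99 -1.69]
```

View pics/v3.png

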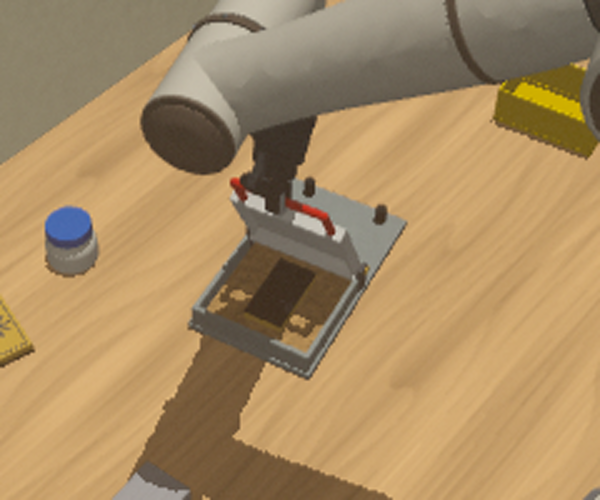

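The plate is in the well, black side up (crop about (280,292)). I now bring the tray down, tilting the tool about the bar near the end so the opening fingers clear the end wall.

```bash
cat >> h.py <<'E'
def tilt(t):
    z=np.array([0,0,-np.cos(t)])+np.sin(t)*XS; y=np.cos(t)*XS+np.array([0,0,np.sin(t)])
    return np.column_stack([np.cross(y,z),y,z])
def tcpt(th,t): return tcp(th,0)+.0128*tilt(t)[:,2]
E
python3 - <<'E'
from h import *
T=np.radians(27)
print(planner.inverse_kinematics(tcpt(0,T),tilt(T)),planner.inverse_kinematics(tcpt(0.1,T)-.1*tilt(T)[:,2],tilt(T)))
if not swing(np.linspace(1.9,.8,11),.1): raise SystemExit
for th,t in zip(np.linspace(.72,.08,9),np.linspace(3,27,9)):
    arm.servo_line(tcpt(th,np.radians(t)),tilt(np.radians(t)),vel=.06)
    F=arm.current_wrist_force(); 
    if np.linalg.norm(F)>60: print('STOP',th,F); raise SystemExit
for th in(.05,.025,.01,0.):
    arm.servo_line(tcpt(th,T),vel=.02); print(th,np.round(arm.current_wrist_force(),1),np.round(arm.current_position()-tcpt(th,T),4))
st(); shot('side','s4'); shot('top','t4')
c=cv2.imread('pics/s4.png')[120:320,220:460]; cv2.imwrite('pics/v4.png',cv2.resize(c,None,fx=2.5,fy=2.5,interpolation=2))
E
```

```text
[-0.32443206  0.71452302  0.11068332 -0.42285341 -1.25131971 -0.83912624] [-0.37494908  0.64786836  0.27260797 -0.3886401  -1.47897444 -0.88922406]
1.9 F [ 3.5  1.7 -1.1] err [ 0.0003 -0.0001 -0.0001] 0.0088
1.57 F [2.8 2.9 3. ] err [ 0.0001 -0.      0.    ] 0.0088
1.24 F [3.3 1.6 1.1] err [-0.     -0.0002 -0.0004] 0.0089
0.91 F [ 2.3 -1.   1.9] err [ 0.     -0.0009 -0.0008] 0.0083
0.05 [ 0.3 -0.5 -0.7] [-0.0002  0.      0.    ]
0.025 [-1.2 -1.  -0.9] [-0.0002  0.0001 -0.0004]
0.01 [-1.  -1.   0.1] [-0.0002  0.0001 -0.0002]
0.0 [-1.9  0.   0. ] [-0.0002  0.0001 -0.0002]
t 31.74 p [ 0.5692 -0.2227  0.0284] F [-1.9  0.   0. ] op 0.0084 gf 32.9 q [-0.32  0.71  0.11 -0.42 -1.25 -0.84]
```

View pics/v4.png

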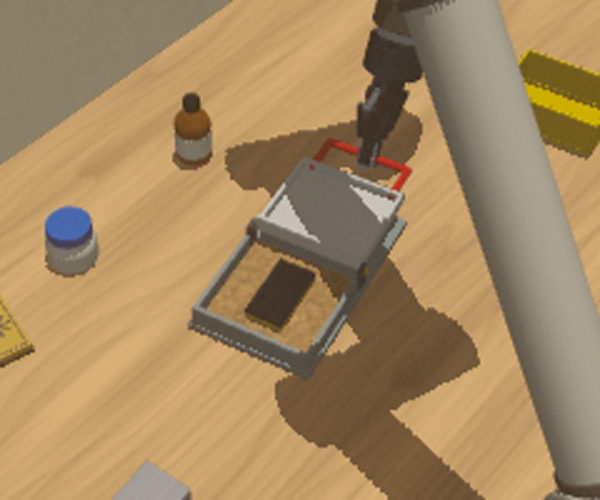

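The plate lies flat in the well, back up (crop about (280,293)), and the tray is nearly or fully down. I lower in 0.5 mm steps until I feel the rest, then release.

```bash
python3 - <<'E'
from h import *
T=np.radians(27)
for i in range(1,17):
    arm.servo_line(tcpt(0,T)-[0,0,.0005*i],vel=.01); F=arm.current_wrist_force()
    if F[2]>6: break
print(i,F); st()
fingers.gripper_open(); st()
arm.servo_line(arm.current_position()-.12*tilt(T)[:,2],vel=.1); st()
arm.sleep(.5); shot('side','s5'); shot('top','t5')
for c in('side','top'):
  for n in('tray_bar','tray_floor','bench_block','oil_bottle','paste_jar','parts_bin'):
    d=imaging.place_of(c,n)[:1]
    if d: print(c,n,round(d[0]['conf'],2),ray(c,*d[0]['centre'],dict(tray_bar=.04,tray_floor=.036).get(n,0)).round(3))
c=cv2.imread('pics/s5.png')[120:320,220:460]; cv2.imwrite('pics/v5.png',cv2.resize(c,None,fx=2.5,fy=2.5,interpolation=2))
E
```

```text
3 [-3.4650805   1.36528117  6.18223554]
t 32.59 p [ 0.5693 -0.2228  0.0278] F [-3.5  1.4  6.2] op 0.0088 gf 33.3 q [-0.32  0.72  0.11 -0.42 -1.25 -0.84]
t 33.32 p [ 0.5694 -0.2229  0.027 ] F [-0.1  0.2  0.1] op 0.0854 gf 0.0 q [-0.32  0.72  0.11 -0.42 -1.25 -0.84]
t 34.67 p [ 0.5807 -0.2756  0.1332] F [-0.9  0.4  0.3] op 0.0857 gf 0.0 q [-0.39  0.66  0.29 -0.39 -1.49 -0.88]
side tray_bar 0.88 [ 0.567 -0.228  0.04 ]
side tray_floor 0.7 [ 0.554 -0.119  0.036]
side oil_bottle 0.69 [ 0.767 -0.112  0.   ]
side paste_jar 0.68 [0.761 0.115 0.   ]
side parts_bin 0.65 [ 0.452 -0.499  0.   ]
top tray_floor 0.72 [ 0.546 -0.111  0.036]
top bench_block 0.63 [0.439 0.313 0.   ]
top oil_bottle 0.48 [ 0.769 -0.101  0.   ]
top paste_jar 0.64 [0.76 0.11 0.  ]
top parts_bin 0.79 [ 0.444 -0.48   0.   ]
```

View pics/v5.png

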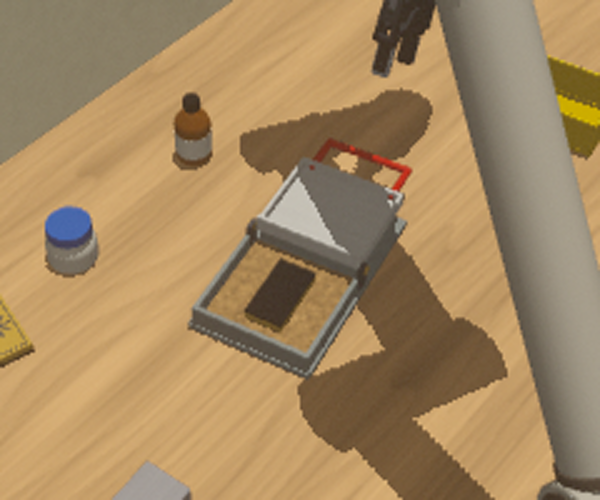

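The tray is flat and released, the gripper is clear of everything, and the plate lies black side up in the well at crop (280,293). The bystanders stand where they did.

```bash
python3 -c "
from h import *
print(job.finish_job())"
```

```text
the job is handed in; nothing more can be done
None
```

I handed the job in at about 35 s of the 67 s limit: the plate lies flat in the well, black back up, the tray is down flat and released, and the last pictures show the block, bottle, jar and bin where they stood.

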